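# Clamp the locomotive weight and hold the centre punch on its mark

### The arm

A 6-joint arm with a two-finger parallel gripper is mounted at the origin on the work surface. World frame = base frame: x ahead of the robot, y to its left, z up, the work surface at z = 0. Lengths are in m, angles in rad, forces in N, time in s.
With the tool pointing down it reaches from about 0.375 to 0.9 m from the base axis. Payload 3.1 kg.
Tool frame: the origin (TCP) lies midway between the tips of the shut fingers; the grasp point (between the pads) lies 19 mm behind it; z points along the fingers, y is the line along which they close (so a half turn about z gives the same grasp; the last joint's range is limited). The gripper opens to 87 mm and grips with 3 to 60 N. Pads are 19 mm wide; open, the fingers measure 117 mm over their backs; the gripper's body (75 mm by 190 mm) begins 51 mm behind the grasp point.
Start: joints at [-1.401, 0.527, 1.433, -0, 1.181, -0.178], TCP at [0.214, -0.587, 0.223] pointing down, gripper open.
Joint ranges: [-3.08, 3.08], [-0.75, 2.2], [0.22, 2.44], [-1.43, 4.57], [0, 2.65], [-2.85, 2.85]. Speed limits (rad/s): [2.79, 2.79, 3.14, 3.14, 3.14, 3.14].

### API

Orientations are given as a unit quaternion [x, y, z, w].
In Python, from rig import robot gives the robot as it stands.
- The arm moves only by the shell command python3 -m jog 'ROWS' [FORCE]. ROWS is a JSON object of lists of equal length, an entry for each row: "dp": the shift along the tool's x, y, z in mm, a list of three; "delta_rot": the turn, a rotation vector about the tool's x, y, z in rad, a list of three; "gripper": the opening, from -1 (shut) to 1 (fully open). A call has 1 to 12 rows; each row is the pose to reach, as a shift and turn from the pose commanded when the call began, along the tool's axes at that moment; what a row does not reach only later rows make up. A row lasts 1/10 s, in which the tool goes at most 50 mm and 8.59 degrees, less where a joint would pass 70% of its speed; a pose out of reach is approached as far as the arm can. A call with a gripper value outside its range is refused whole. The fingers move at their own pace and stop on an object; FORCE is the grip in N (left out, the last holds). Time passes only in rows, so rows that repeat a pose let the fingers close. It gives the time, the measured TCP pose, the force, the opening and the grip force at its end, in the units of the state.
- robot.get_obs(): the state, without advancing time (a new reading comes with each control period).
- robot.camera(name): name is "scene" or "top" or "wrist"; returns the picture (480x640x3 uint8, red, green, blue); there is no depth.
- robot.camera_model(name): a dict with "fx", "fy", "cx", "cy" (pixels), "xyz" and "orientation" of the camera in the world; the wrist camera has in their place "T_tool_cam" (4x4, takes a point from camera to tool coordinates, whose origin is the TCP and whose axes are the flange's). Camera axes: x right, y down, z forward; pixel columns grow to the right and rows downward; lengths in m; the calibration is good to about 2 mm. A picture is of the moment at which its call begins: read the wrist's pose just before it. camera_model takes no time and is no camera call.
- robot.hand_in(): hands the job in; it is judged then, once.
Trained networks look in the newest picture that a camera, given by its name, has taken for a name from the list of things; names that differ only in an ending like _2 or _b are one class to them, and where a whole thing is asked for, a point or a joint stands for the part that bears it (a point fixed in the world has none). Each returns a list of dicts, best first, with "score" (0 to 1); they miss things now and then, are a little off and sometimes report something else, mostly with a low value. They report only what shows in the picture. A call takes as long as a camera call. They do not tell look-alikes from the thing itself.
- robot.search_frame(name, camera): "rect" ([left, top, right, bottom] in pixels, round what is visible of it).
The state is a dict: "time": time; "q": joint angles; "joint_velocities": joint speeds; "joint_torque": joint torques, N m; "position": TCP position; "tool_rot": TCP orientation; "ft_force": force on the tool from outside, world axes, zero at the start; "moment": the same for the moment, N m; "grip_width": finger opening in m; "grip_force": force on a finger pad.
Only numpy, scipy, OpenCV 4.12 (cv2) and the standard library are available. Lean on these libraries where they do the work, as an engineer would, in place of code of your own. Each camera call takes 0.05 s, during which the arm holds its last target. There are 200 camera calls.

### The job

Crank the vise handle clockwise until the steel locomotive weight lying between the jaws is clamped tight, let go of the handle and take the brass automatic centre punch out of the tool stand. Set its point inside the small scribed circle on the blue top of the weight, stand it upright and press lightly until its sprung nose is about half way in - never fully in, or it fires - and finish while holding it there so that I can check it through the loupe; leave everything else on the bench as it is.

Things in the scene. Friction and masses are not known exactly. Their poses are not given: they have to be found in the camera images.
- vise: Green machine vise on a swivel base, fixed; 84 mm wide, 190 mm long without crank, ways 98 mm and jaw tops 129 mm above the bench. Origin on the bench under its swivel base; x along the screw, from the crank (-x, robot side) to the fixed jaw, whose face is at x = 30 mm; z up. Screw axis at y = 0, z = 80 mm; the bed ends at x = -100 mm.
- crank (a joint): Crank angle in rad, 0 = crank straight up, growing clockwise seen from the robot (right-handed about the vise's +x). Starts between 1.5 and 5.5. 5 mm of jaw travel a turn. The jaws meet the weight at 11.3; it is clamped tight from 11.5 on; hard stop at 12.5. Screw friction: about 5 N at the handle, more as it tightens. Let go, it springs back to 11.7 at most, still tight.
- crank_grip (a point): Middle of the crank's black handle: a freely spinning sleeve, 18 mm diameter, 48 mm long, parallel to the vise's x axis, 40 mm from the screw axis, at x = -146 mm in the vise's frame (crank arm at x = -119 to -110). Pinch it from above across the sleeve, at any angle, and lead it round with the gripper kept pointing down.
- vise_axis (a point): Point on the screw axis in the middle of the handle's circle, at (-146, 0, 80) mm in the vise's frame. It does not move.
- jaw: The vise's moving jaw, 84 mm wide, green with a steel face plate; slides along the vise's x axis towards the weight as the crank turns. Its origin lies on the bench under the middle of its clamping face.
- weight: Loose steel locomotive weight, 26 x 64 x 36 mm (x, y, z), 0.46 kg, standing on the ways between the jaws, its 64 mm side along the jaws; top at 134 mm above the bench, 5 mm above the jaws. Origin at the middle of its underside. Its top has a blue dyed patch with a scribed white cross and circle.
- mark (a point): Centre of the scribed white cross and circle (8 mm in diameter) on the weight's top face, in the middle of its blue patch, 14 mm from the weight's middle towards its +y end.
- stand: Wooden tool stand, 70 x 150 x 70 mm high, fixed, origin under its middle. The punch stands in a hole at y = -48 mm, x = 0; three thin tools stand at y = +12 to +55 mm and reach up to 120 mm above the bench.
- punch: Automatic centre punch, brass barrel 14 mm in diameter and 92 mm long with a dark top, with a steel nose below it; 0.1 kg. Origin on its axis at the barrel's lower end, z along its axis upward to the top. In the stand the barrel's lower end is 40 mm above the bench, the hole is 30 mm deep and the barrel stands out from 70 to 132 mm above the bench; it lifts straight out.
- nose (a joint): How far the punch's nose is pushed into the barrel, 0 to 0.010 m. A spring resists: 1 N to start, 2.8 N at 5 mm, 4.5 N at 10 mm, where it is fully in.
- punch_tip (a point): Point of the punch, on its axis 30 mm below the barrel's lower end when the nose is out.
- tray: Blue plastic parts tray with three compartments, 100 x 140 x 35 mm, fixed; bystander. The tool stand is on the other side of the vise, either way round.
- boxcar: Red-brown model boxcar, 142 x 35 x 50 mm, origin at the middle of its underside; bystander.
- reefer: Yellow model refrigerator car, 142 x 35 x 50 mm, origin at the middle of its underside; bystander.
- hammer: Small hammer lying on the bench, 260 mm; bystander.
- screwdriver: Screwdriver with an orange handle lying on the bench, 170 mm; bystander.
- oil: White oil bottle with a red cap, 38 mm in diameter, 95 mm tall; bystander.
- signal: Model three-lamp signal on a round grey foot, 133 mm tall; bystander.
Mind the look-alikes: they are no part of the job. There is more than one size of the weight; the job needs the middle-sized.

How it is judged:
By the outcome, as a careful person would: the job done as asked, in the order asked, and still so for the second after the job is handed in, while the arm keeps its last pose, push and grip.
It also fails if it takes over 67 s, if anything falls off the work surface, if the arm or the gripper's body presses on something with over 40 N, if the wrist force passes 120 N, or if a joint passes its speed limit or range.

## Working session

There is one attempt and no reset: what is moved stays moved. The work goes in short steps, Python scripts to look and compute and a shell command to move; the robot and the scene stay as the last step left them, time stands still between calls to the robot, and variables do not carry over. Pictures are saved under pics/ and viewed, at most 13 in all, crops included, and the job is handed in when it is done.

```bash
ls; mkdir -p pics
python3 - <<'E'
from rig import robot
import cv2
for c in("top","scene"):
    im=robot.camera(c); cv2.imwrite(f"pics/{c}0.png",im[:,:,::-1]); print(c,robot.camera_model(c))
    for n in("vise","crank_grip","weight","stand","punch","mark","jaw"):
        print(n,[(round(d["score"],2),[int(v) for v in d["rect"]]) for d in robot.search_frame(n,c)][:4])
print(robot.camera_model("wrist"));print(robot.get_obs())
E
```

```text
pics
top {'fx': 521.8791326533448, 'fy': 521.8791326533448, 'cx': 327.2499551346879, 'cy': 237.78568840402772, 'xyz': array([ 0.3783064 , -0.03787373,  1.37663288]), 'orientation': array([-0.69940691,  0.71093771, -0.04304347,  0.05953829])}
vise [(0.65, [274, 184, 352, 292])]
crank_grip [(0.54, [298, 264, 324, 290])]
weight [(0.72, [235, 179, 271, 211]), (0.58, [363, 235, 379, 250])]
stand [(0.97, [173, 254, 239, 291])]
punch [(0.46, [212, 270, 222, 278])]
mark [(0.83, [240, 181, 272, 213]), (0.68, [297, 207, 323, 219]), (0.6, [365, 236, 383, 253])]
jaw [(0.55, [294, 220, 327, 247]), (0.18, [514, 230, 537, 246])]
scene {'fx': 447.9309530292582, 'fy': 447.9309530292582, 'cx': 320.83772282554884, 'cy': 237.6743533362127, 'xyz': array([ 1.35928296, -0.27692372,  0.71611345]), 'orientation': array([ 0.71213295,  0.5380255 , -0.26414377, -0.36554519])}
vise [(0.96, [307, 204, 390, 296])]
crank_grip [(0.61, [329, 205, 349, 221]), (0.3, [339, 227, 374, 248])]
weight [(0.84, [411, 258, 439, 300]), (0.7, [338, 231, 368, 242]), (0.63, [273, 265, 297, 283])]
stand [(0.56, [402, 193, 464, 242])
[... 693 characters left out ...]
e': 0.8, 'q': array([-1.40049038e+00,  5.27434278e-01,  1.43266674e+00, -1.69715467e-05,
        1.18137505e+00, -1.78462153e-01]), 'joint_velocities': array([ 0.00142159,  0.00209135, -0.00200189,  0.00180245, -0.00159454,
        0.00075348]), 'joint_torque': array([-1.11514510e-03, -4.39951122e+01, -1.76976478e+01,  6.33404008e-02,
        5.04441024e-02, -1.08906539e-05]), 'position': array([ 0.21363402, -0.58736065,  0.22259943]), 'tool_rot': array([ 9.84833033e-01,  1.73504736e-01, -8.08827838e-06,  5.82598575e-05]), 'ft_force': array([ 0.31260318, -0.06526852, -0.40913319]), 'moment': array([-0.06811987, -0.02974345,  0.03940902]), 'grip_force': 0.0, 'grip_width': 0.08706107086495313}
```

Run:
```python
import cv2
a=cv2.imread("pics/top0.png")[150:320,160:400]; cv2.imwrite("pics/topc.png",cv2.resize(a,None,fx=3.3,fy=3.3,interpolation=cv2.INTER_CUBIC))
```

```text
(no output)
```

View pics/top0.png

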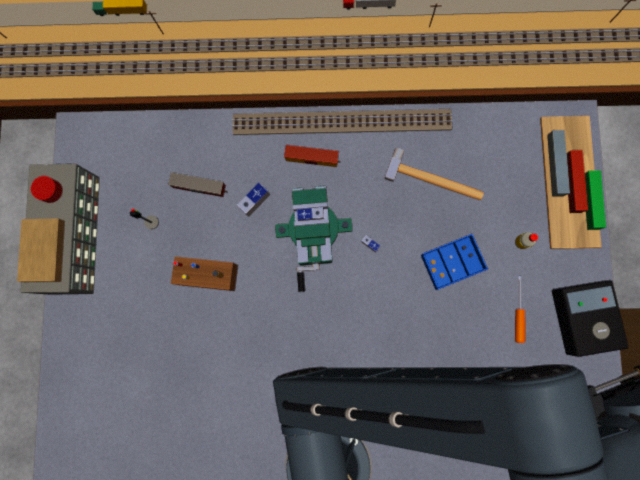

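View pics/topc.png

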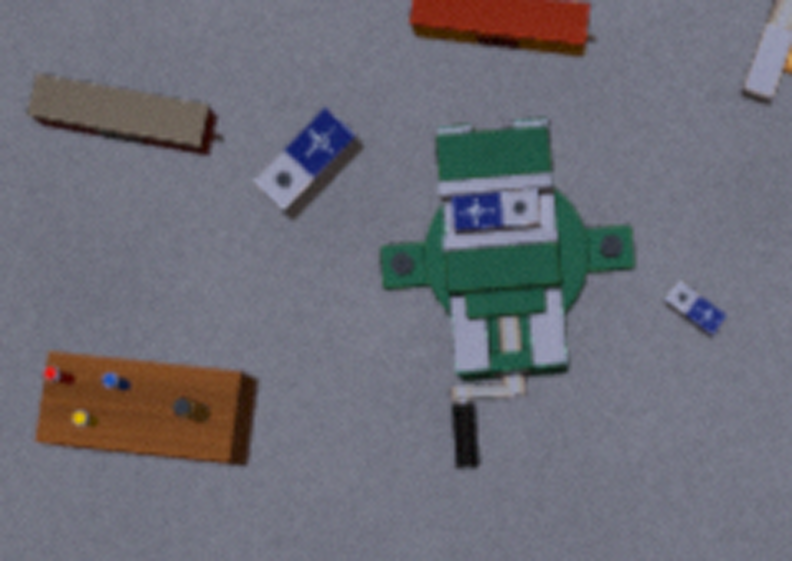

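View pics/scene0.png

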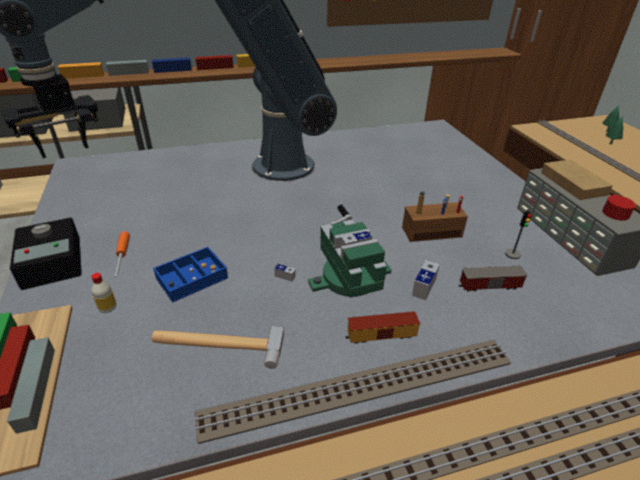

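Top picture: three look-alike weights – big one (255,198), loose on the bench; small one (371,243), loose; the middle-sized one (310,213) lies between the jaws on the vise and fits (only one between the jaws). Crop confirms it: blue patch at the +y end. Punch is the dark-topped tool (215,273) at the vise end of the stand; the crank handle (301,282) points to the robot's left (angle ≈ 4.7).

```bash
cat > h.py <<'E'
import numpy as np,cv2
from scipy.spatial.transform import Rotation as R
from rig import robot
def campose(c,o=None):
    m=robot.camera_model(c); K=np.array([[m["fx"],0,m["cx"]],[0,m["fy"],m["cy"]],[0,0,1]])
    if c=="wrist":
        T=np.eye(4);T[:3,:3]=R.from_quat(o["tool_rot"]).as_matrix();T[:3,3]=o["position"];T=T@m["T_tool_cam"];return K,T[:3,:3],T[:3,3]
    return K,R.from_quat(m["orientation"]).as_matrix(),np.array(m["xyz"])
def world(P,uv,z):
    K,Rm,t=P; d=Rm@np.linalg.solve(K,[uv[0],uv[1],1]); return t+d*(z-t[2])/d[2]
def proj(P,X):
    K,Rm,t=P; c=K@(Rm.T@(np.array(X,float)-t)); return c[:2]/c[2]
def step(o,target,yaw): # shift in tool mm, turn about tool z (rad) to TCP target / tool x yaw
    M=R.from_quat(o["tool_rot"]); g=R.from_euler("z",yaw)*R.from_euler("x",np.pi)
    return np.round(M.inv().apply(np.array(target)-o["position"])*1000,1), np.round((M.inv()*g).as_rotvec(),4)
E
python3 - <<'E'
from h import *
P=campose("top"); f=lambda u,v:(160+u/3.3,150+v/3.3)
for n,u,v,z in [("bolt1",403,264,.02),("bolt2",612,247,.02),("face+y",440,190,.129),("face-y",551,183,.129),("grip far",468,465,.08),("grip near",463,405,.08),("mark",476,212,.134),("punch",183,408,.132),("stand1",48,352,.07),("stand2",242,372,.07),("stand3",38,442,.07),("stand4",232,462,.07),("blue tool",110,380,.12)]:
    print(n,np.round(world(P,f(u,v),z),4))
E
```

```text
bolt1 [0.5999 0.1112 0.02  ]
bolt2 [ 0.6106 -0.0561  0.02  ]
face+y [0.637  0.0717 0.129 ]
face-y [ 0.6407 -0.0105  0.129 ]
grip far [0.4363 0.056  0.08  ]
grip near [0.4815 0.0595 0.08  ]
mark [0.619  0.0448 0.134 ]
punch [0.4785 0.2595 0.132 ]
stand1 [0.5283 0.3793 0.07  ]
stand2 [0.5103 0.2294 0.07  ]
stand3 [0.4594 0.3851 0.07  ]
stand4 [0.4418 0.2362 0.07  ]
blue tool [0.501  0.3167 0.12  ]
```

Run:
```python
from h import *
print(step(robot.get_obs(),[.48,.04,.30],.06))
```

```text
(array([ 464.7, -498.6,  -77.5]), array([1.000e-04, 0.000e+00, 2.888e-01]))
```

```bash
python3 -m jog '{"dp":[[0,0,-77],[465,-499,-77],[465,-499,-77],[465,-499,-77],[465,-499,-77],[465,-499,-77],[465,-499,-77],[465,-499,-77],[465,-499,-77],[465,-499,-77],[465,-499,-77],[465,-499,-77]],"delta_rot":[[0,0,0.14],[0,0,0.289],[0,0,0.289],[0,0,0.289],[0,0,0.289],[0,0,0.289],[0,0,0.289],[0,0,0.289],[0,0,0.289],[0,0,0.289],[0,0,0.289],[0,0,0.289]],"gripper":[-0.1,-0.1,-0.1,-0.1,-0.1,-0.1,-0.1,-0.1,-0.1,-0.1,-0.1,-0.1]}'
python3 - <<'E'
from h import *
print(step(robot.get_obs(),[.48,.04,.30],.06))
E
```

```text
time: 2.0
position: [0.4288, -0.0795, 0.2948]
tool_rot: [1.0, 0.03, 0.001, 0.0]
ft_force: [1.1, -0.3, 0.3]
grip_width: 0.0389
grip_force: 0.0
(array([  58.2, -116.3,   -5.2]), array([ 0.0006, -0.0011, -0.0005]))
```

```bash
python3 -m jog '{"dp":[[55,-110,-5],[55,-110,-5],[55,-110,-5],[55,-110,-5],[55,-110,-5]],"delta_rot":[[0,0,0],[0,0,0],[0,0,0],[0,0,0],[0,0,0]],"gripper":[-0.1,-0.1,-0.1,-0.1,-0.1]}'
python3 - <<'E'
from h import *
o=robot.get_obs(); im=robot.camera("wrist"); np.savez("w1.npz",im=im,p=o["position"],q=o["tool_rot"]); P=campose("wrist",o)
for n in("vise","crank_grip","weight","mark","jaw","stand","punch"):
    print(n,[(round(d["score"],2),[int(v) for v in d["rect"]]) for d in robot.search_frame(n,"wrist")][:3])
cv2.imwrite("pics/w1.png",im[:,:,::-1]); print(o["position"],o["tool_rot"])
E
```

```text
time: 2.5
position: [0.4764, 0.0318, 0.2992]
tool_rot: [1.0, 0.031, -0.0, 0.0]
ft_force: [0.5, -0.1, 0.4]
grip_width: 0.0391
grip_force: 0.0
vise [(0.8, [221, 0, 433, 252])]
crank_grip [(0.77, [277, 180, 337, 253])]
weight [(0.62, [281, 0, 377, 38]), (0.57, [450, 88, 501, 136])]
mark [(0.73, [449, 89, 505, 133]), (0.44, [0, 118, 130, 222])]
jaw [(0.68, [272, 38, 388, 124]), (0.53, [282, 0, 376, 36])]
stand [(0.78, [1, 119, 127, 224])]
punch [(0.6, [13, 172, 76, 200]), (0.29, [271, 38, 388, 121])]
[0.4763995  0.03180236 0.29924151] [ 9.99528153e-01  3.07135677e-02 -2.27809767e-04  3.08965482e-04]
```

View pics/w1.png

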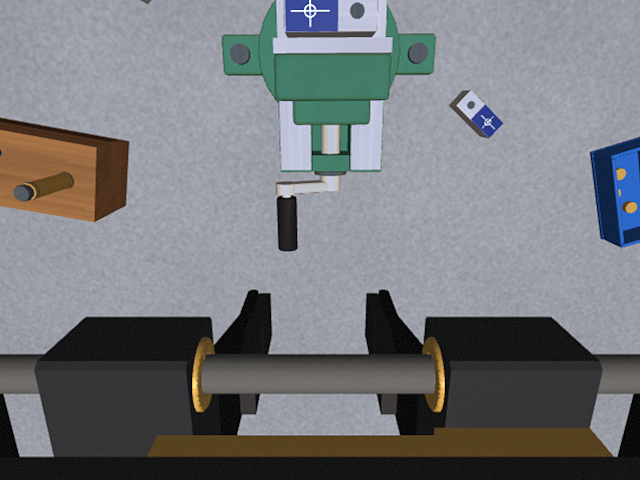

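Wrist view: vise bed end corners (281,171)/(381,171), bolts (239,53)/(418,53), crank handle from (287,197) to (287,249), mark (309,11), punch top (24,193). I fit vise pose and crank angle.

Run:
```python
from h import *
from scipy.optimize import least_squares
d=np.load("w1.npz"); o=dict(position=d["p"],tool_rot=d["q"]); P=campose("wrist",o)
for n,uv,z in [("bedL",(281,171),.098),("bedR",(381,171),.098),("bolt1",(239,53),.02),("bolt2",(418,53),.02),("mark",(309,11),.134),("punch",(24,193),.132),("jawedgeL",(275,53),.129),("jawedgeR",(389,53),.129),("faceL",(274,38.5),.129)]: print(n,np.round(world(P,uv,z),4))
def X(p,l): 
    c,s=np.cos(p[2]),np.sin(p[2]); return [p[0]+c*l[0]-s*l[1],p[1]+s*l[0]+c*l[1],l[2]]
def res(p):
    w=[-40*np.sin(p[3])/1e3,.08+.04*np.cos(p[3])]
    r=[]
    for l,uv in [((-.1,.042,.098),(280.5,171)),((-.1,-.042,.098),(381.5,171)),((-.122,*w),(287,196)),((-.170,*w),(287.3,247))]:
        r+=list(proj(P,X(p,l))-uv)
    b=[world(P,(239,53),.02),world(P,(418,53),.02)]
    r+=list((((b[0]+b[1])/2)[:2]-p[:2])*400)
    return r
s=least_squares(res,[.605,.028,.05,4.7]); print(s.x,np.round(s.fun,1))
p=s.x; print("axis",X(p,(-.146,0,.08)),"grip",X(p,(-.146,-.04*np.sin(p[3]),.08+.04*np.cos(p[3]))))
```

```text
bedL [0.5043 0.064  0.098 ]
bedR [ 0.5095 -0.0198  0.098 ]
bolt1 [0.601  0.1132 0.02  ]
bolt2 [ 0.6114 -0.0551  0.02  ]
mark [0.6195 0.0461 0.134 ]
punch [0.4804 0.2588 0.132 ]
jawedgeL [0.5923 0.0689 0.129 ]
jawedgeR [ 0.5972 -0.0119  0.129 ]
faceL [0.6016 0.0699 0.129 ]
[0.6066463  0.02824956 0.06249868 4.99087671] [ 0.5  0.1 -0.4  0.  -0.6 -0.7  0.3  0.6 -0.2  0.3]
axis [np.float64(0.4609313552320809), np.float64(0.0191306928523455), 0.08] grip [np.float64(0.45852928979053764), np.float64(0.057514496044370825), np.float64(0.0909960781249685)]
```

```bash
cat >> h.py <<'E'
V=[.6066,.0282,.0625]
def vise(l):
    c,s=np.cos(V[2]),np.sin(V[2]); return np.array([V[0]+c*l[0]-s*l[1],V[1]+s*l[0]+c*l[1],l[2]])
def tcp_at(th,x=-.156): return vise((x,-.04*np.sin(th),.08+.04*np.cos(th)-.019))
E
python3 - <<'E'
from h import *
o=robot.get_obs(); print(o["position"]); t=tcp_at(4.99)
print(t,step(o,t+[0,0,.06],V[2]),step(o,t,V[2]))
E
```

```text
[0.4765197  0.03087692 0.29932996]
[0.44850187 0.05684975 0.07196236] (array([-26.5, -27.6, 167.4]), array([ 0.    ,  0.    , -0.0042])) (array([-26.4, -27.6, 227.4]), array([ 0.    ,  0.    , -0.0042]))
```

```bash
python3 -m jog '{"dp":[[-26,-28,40],[-26,-28,80],[-26,-28,120],[-26,-28,160],[-26,-28,190],[-26,-28,210],[-26,-28,227],[-26,-28,227],[-26,-28,227],[-26,-28,227],[-26,-28,227],[-26,-28,227]],"delta_rot":[[0,0,-0.004],[0,0,-0.004],[0,0,-0.004],[0,0,-0.004],[0,0,-0.004],[0,0,-0.004],[0,0,-0.004],[0,0,-0.004],[0,0,-0.004],[0,0,-0.004],[0,0,-0.004],[0,0,-0.004]],"gripper":[-0.1,-0.1,-0.1,-0.1,-0.1,-0.1,-0.1,-0.1,-1,-1,-1,-1]}' 40
python3 - <<'E'
from h import *
o=robot.get_obs();print(step(o,tcp_at(4.99),V[2]),o["grip_width"],o["ft_force"])
im=robot.camera("wrist");cv2.imwrite("pics/w2.png",im[:,:,::-1])
E
```

```text
time: 4.1
position: [0.4497, 0.0576, 0.0732]
tool_rot: [0.999, 0.032, 0.001, 0.001]
ft_force: [0.1, -2.1, 1.5]
grip_width: 0.0166
grip_force: 40.0
(array([-1.3,  0.7,  1.2]), array([ 0.0011, -0.0021,  0.0022])) 0.01655906078332187 [ 0.13029836 -2.08330522  1.50079959]
```

View pics/w2.png

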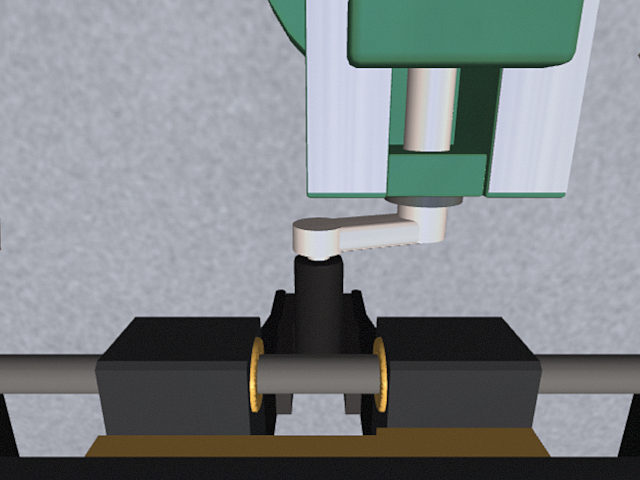

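Run:
```python
import numpy as np
f=lambda t:np.array([40*np.sin(t),-40*np.cos(t)])
c=f(4.99)
ths=4.99+np.arange(1,37)*(12.1-4.99)/36
for k in range(3):
    r=[np.round(f(t)-c).astype(int).tolist() for t in ths[12*k:12*k+12]]
    print(ths[12*k+11],str([[0]+x for x in r]).replace(" ","")); c=c+r[-1]
```

```text
7.359999999999999 [[0,3,-7],[0,7,-14],[0,13,-20],[0,19,-24],[0,26,-27],[0,34,-29],[0,42,-29],[0,50,-27],[0,57,-24],[0,64,-20],[0,69,-15],[0,74,-8]]
9.73 [[0,3,7],[0,4,15],[0,4,23],[0,3,31],[0,0,38],[0,-5,44],[0,-10,50],[0,-17,54],[0,-24,57],[0,-32,59],[0,-40,59],[0,-48,57]]
12.1 [[0,-7,-3],[0,-13,-7],[0,-19,-13],[0,-23,-20],[0,-26,-27],[0,-27,-35],[0,-27,-43],[0,-26,-50],[0,-22,-58],[0,-18,-64],[0,-12,-70],[0,-6,-74]]
```

```bash
python3 -m jog '{"dp":[[0,3,-7],[0,7,-14],[0,13,-20],[0,19,-24],[0,26,-27],[0,34,-29],[0,42,-29],[0,50,-27],[0,57,-24],[0,64,-20],[0,69,-15],[0,74,-8]],"delta_rot":[[0,0,0],[0,0,0],[0,0,0],[0,0,0],[0,0,0],[0,0,0],[0,0,0],[0,0,0],[0,0,0],[0,0,0],[0,0,0],[0,0,0]],"gripper":[-1,-1,-1,-1,-1,-1,-1,-1,-1,-1,-1,-1]}' 40
python3 - <<'E'
from h import *
o=robot.get_obs();print(step(o,tcp_at(7.36),V[2]),o["grip_width"],o["ft_force"])
E
```

```text
time: 5.35
position: [0.4545, -0.0153, 0.0813]
tool_rot: [1.0, 0.031, 0.001, -0.001]
ft_force: [3.7, 8.0, 1.0]
grip_width: 0.0166
grip_force: 40.0
(array([-1.4,  1.3,  1.3]), array([-0.0014, -0.0022, -0.0004])) 0.01657632106032662 [3.69353547 8.0273534  1.02343432]
```

Turning smoothly with small forces; on through the lower half.

```bash
python3 -m jog '{"dp":[[0,3,7],[0,4,15],[0,4,23],[0,3,31],[0,0,38],[0,-5,44],[0,-10,50],[0,-17,54],[0,-24,57],[0,-32,59],[0,-40,59],[0,-48,57]],"delta_rot":[[0,0,0],[0,0,0],[0,0,0],[0,0,0],[0,0,0],[0,0,0],[0,0,0],[0,0,0],[0,0,0],[0,0,0],[0,0,0],[0,0,0]],"gripper":[-1,-1,-1,-1,-1,-1,-1,-1,-1,-1,-1,-1]}' 40
python3 - <<'E'
from h import *
o=robot.get_obs();print(step(o,tcp_at(9.73),V[2]),o["grip_width"],o["ft_force"])
E
```

```text
time: 6.55
position: [0.4514, 0.0317, 0.0229]
tool_rot: [0.999, 0.032, 0.001, 0.001]
ft_force: [2.4, -6.7, 0.6]
grip_width: 0.017
grip_force: 40.0
(array([-1.4,  1.2,  0.1]), array([ 0.0011, -0.0012,  0.0019])) 0.01703357967686593 [ 2.40216174 -6.74576975  0.62908494]
```

```bash
python3 -m jog '{"dp":[[0,-7,-3],[0,-13,-7],[0,-19,-13],[0,-23,-20],[0,-26,-27],[0,-27,-35],[0,-27,-43],[0,-26,-50],[0,-22,-58],[0,-18,-64],[0,-18,-64],[0,-18,-64]],"delta_rot":[[0,0,0],[0,0,0],[0,0,0],[0,0,0],[0,0,0],[0,0,0],[0,0,0],[0,0,0],[0,0,0],[0,0,0],[0,0,0],[0,0,0]],"gripper":[-1,-1,-1,-1,-1,-1,-1,-1,-1,-1,-1,-1]}' 40
python3 - <<'E'
from h import *
o=robot.get_obs();p=o["position"];print(step(o,tcp_at(11.7),V[2]),o["grip_width"],o["ft_force"])
d=p-vise((-.156,0,.061)); print("th",4*np.pi+np.arctan2(-(-np.sin(V[2])*d[0]+np.cos(V[2])*d[1]),d[2]),np.hypot(d[1],d[2]))
E
```

```text
time: 7.75
position: [0.4502, 0.0496, 0.0876]
tool_rot: [0.999, 0.032, 0.001, 0.0]
ft_force: [3.5, -2.5, -1.9]
grip_width: 0.0169
grip_force: 40.0
(array([-1.2,  0.7,  0.7]), array([ 0.0007, -0.0014,  0.0013])) 0.016860166760706067 [ 3.49432487 -2.47406489 -1.94220571]
th 11.701123400892042 0.04096491335076592
```

```bash
python3 -m jog '{"dp":[[0,3,-3],[0,6,-6],[0,9,-8],[0,12,-10],[0,12,-10],[0,12,-10]],"delta_rot":[[0,0,0],[0,0,0],[0,0,0],[0,0,0],[0,0,0],[0,0,0]],"gripper":[-1,-1,-1,-1,-1,-1]}' 40
python3 - <<'E'
from h import *
o=robot.get_obs();p=o["position"];print(step(o,tcp_at(12.1),V[2]),o["grip_width"],o["ft_force"])
d=p-vise((-.156,0,.061)); print("th",4*np.pi+np.arctan2(-(-np.sin(V[2])*d[0]+np.cos(V[2])*d[1]),d[2]))
im=robot.camera("wrist");cv2.imwrite("pics/w3.png",im[:,:,::-1])
E
```

```text
time: 8.35
position: [0.4509, 0.0388, 0.0966]
tool_rot: [1.0, 0.031, 0.0, -0.001]
ft_force: [5.7, 2.2, -13.2]
grip_width: 0.0169
grip_force: 39.9
(array([-1.2,  2.3, -0.2]), array([-0.0013, -0.001 ,  0.0001])) 0.016907252786836045 [  5.70089269   2.23439411 -13.19699635]
th 12.04768721534559
```

View pics/w3.png

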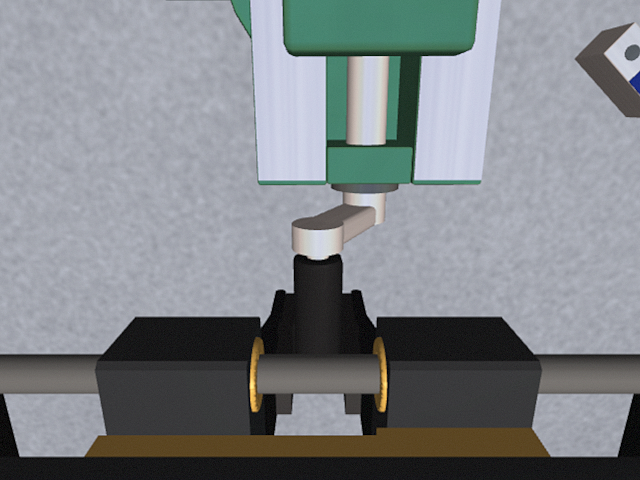

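```bash
python3 -m jog '{"dp":[[0,0,0],[0,0,0],[0,0,0],[0,0,-40],[0,0,-80],[20,-20,-120],[50,-50,-160],[84,-86,-203],[84,-86,-203],[84,-86,-203],[84,-86,-203],[84,-86,-203]],"delta_rot":[[0,0,0],[0,0,0],[0,0,0],[0,0,0],[0,0,0],[0,0,0],[0,0,0],[0,0,0],[0,0,0],[0,0,0],[0,0,0],[0,0,0]],"gripper":[-0.1,-0.1,-0.1,-0.1,-0.1,-0.1,-0.1,-0.1,-0.1,-0.1,-0.1,-0.1]}'
python3 - <<'E'
from h import *
o=robot.get_obs(); im=robot.camera("wrist"); np.savez("w4.npz",im=im,p=o["position"],q=o["tool_rot"])
for n in("vise","crank_grip","weight","mark","punch","stand"):
    print(n,[(round(d["score"],2),[int(v) for v in d["rect"]]) for d in robot.search_frame(n,"wrist")][:3])
cv2.imwrite("pics/w4.png",im[:,:,::-1]); print(o["position"],o["tool_rot"],o["joint_velocities"])
E
```

```text
time: 9.6
position: [0.5263, 0.1285, 0.2986]
tool_rot: [0.999, 0.032, -0.003, 0.0]
ft_force: [-0.5, -0.1, 0.9]
grip_width: 0.0391
grip_force: 0.0
vise [(0.7, [389, 112, 511, 184])]
crank_grip [(0.82, [394, 239, 441, 317])]
weight [(0.96, [405, 73, 506, 113]), (0.84, [216, 4, 306, 64]), (0.77, [535, 147, 584, 194])]
mark [(0.84, [404, 70, 510, 113]), (0.83, [536, 147, 588, 193]), (0.67, [211, 0, 310, 65])]
punch [(0.66, [141, 229, 180, 269]), (0.38, [403, 72, 505, 114])]
stand [(0.72, [24, 164, 220, 276]), (0.43, [321, 0, 529, 318])]
[0.52629086 0.12847562 0.29862704] [ 9.99498025e-01  3.15776997e-02 -2.54817360e-03  2.33746469e-04] [-0.00769495  0.00507745 -0.00354096  0.00347814 -0.00528819  0.00201582]
```

View pics/w4.png

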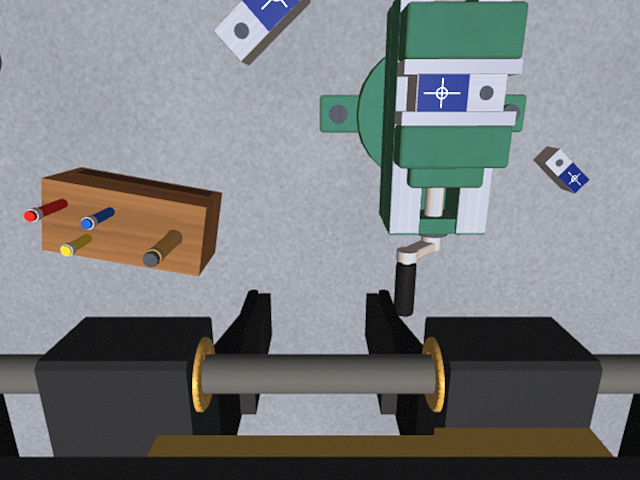

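The weight is pinched between both jaw plates, mark at (442,93); punch top (151,258), barrel base near (177,238); handle (407,262)–(404,314) released.

Run:
```python
from h import *
from scipy.optimize import least_squares
d=np.load("w4.npz"); o=dict(position=d["p"],tool_rot=d["q"]); P=campose("wrist",o)
print("mark",world(P,(442,93),.134),"punch top",world(P,(151,258.5),.132),"base",world(P,(177,237),.07))
print("bed pred",proj(P,vise((-.1,.042,.098))),proj(P,vise((-.1,-.042,.098))))
h=lambda t,x:proj(P,vise((x,-.04*np.sin(t),.08+.04*np.cos(t))))
for t in(11.3,11.5,11.7,11.9,12.1): print(t,h(t,-.122),h(t,-.170))
im=d["im"][:,:,::-1]; a=cv2.resize(im[225:325,370:480],None,fx=5,fy=5,interpolation=cv2.INTER_CUBIC);b=cv2.resize(im[50:150,370:480],None,fx=5,fy=5,interpolation=cv2.INTER_CUBIC);
cv2.imwrite("pics/w4c.png",cv2.resize(np.hstack([a,b]),(800,364)))
# target for punch
o=robot.get_obs();print(o["position"])
```

```text
mark [0.62188954 0.04505525 0.134     ] punch top [0.4814105  0.26036919 0.132     ] base [0.48047602 0.25858544 0.07      ]
bed pred [389.23307761 234.0164239 ] [484.98176049 234.0435957 ]
11.3 [391.18326927 255.34581052] [388.50959853 303.47871614]
11.5 [396.05766971 258.1280735 ] [393.15825112 307.0022075 ]
11.7 [402.54531885 260.70593631] [399.35782052 310.2623085 ]
11.9 [410.4169254  262.94630621] [406.88858151 313.09191835]
12.1 [419.34166481 264.72408978] [415.43494726 315.33459648]
[0.52836196 0.12887198 0.29992929]
```

View pics/w4c.png

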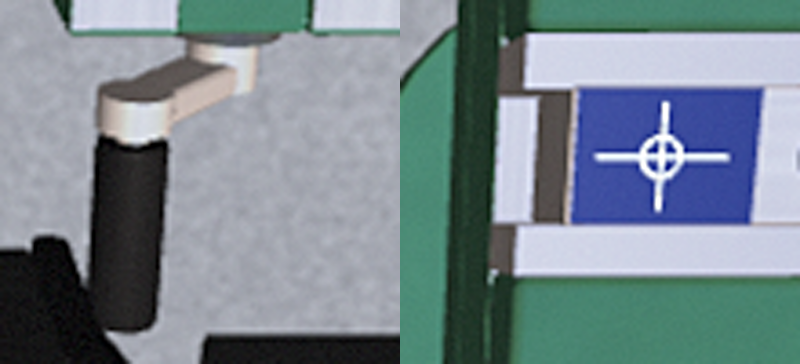

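Run:
```python
from h import *
o=robot.get_obs();print(step(o,[.481,.2595,.088],V[2]))
```

```text
(array([ -38.8, -133.4,  212. ]), array([0.    , 0.0009, 0.0007]))
```

```bash
python3 -m jog '{"dp":[[-13,-45,0],[-26,-90,20],[-39,-133,50],[-39,-133,90],[-39,-133,90],[-39,-133,90],[-39,-133,90]],"delta_rot":[[0,0,0],[0,0,0],[0,0,0],[0,0,0],[0,0,0],[0,0,0],[0,0,0]],"gripper":[-0.1,-0.1,-0.1,-0.1,-0.1,-0.1,-0.1]}'
python3 - <<'E'
from h import *
o=robot.get_obs(); P=campose("wrist",o); im=robot.camera("wrist")
print(o["position"],step(o,[.481,.2595,.088],V[2]), "pred top",proj(P,[.481,.2595,.132]),"tcp axis",proj(P,[*o["position"][:2],.132]))
for n in("punch","stand"):
    print(n,[(round(d["score"],2),[int(v) for v in d["rect"]]) for d in robot.search_frame(n,"wrist")][:3])
cv2.imwrite("pics/w5.png",im[:,:,::-1])
E
```

```text
time: 10.65
position: [0.4832, 0.2592, 0.2122]
tool_rot: [1.0, 0.031, 0.002, -0.0]
ft_force: [0.0, 0.1, 1.1]
grip_width: 0.0394
grip_force: 0.0
[0.48323088 0.25917635 0.21222275] (array([ -2.7,  -0.4, 124.2]), array([-0.0007, -0.0038, -0.    ])) pred top [316.56220047 255.36929251] tcp axis [317.33787961 251.854476  ]
punch [(0.69, [304, 219, 323, 264])]
stand [(0.59, [140, 145, 358, 279])]
```

View pics/w5.png

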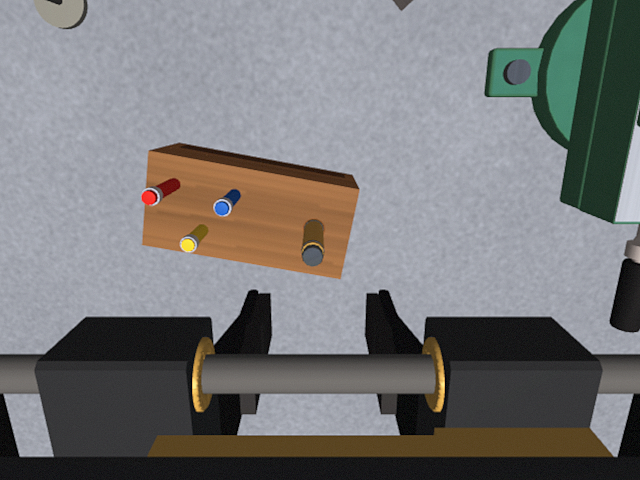

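```bash
python3 -m jog '{"dp":[[0,-2,30],[0,-2,60],[0,-2,90],[0,-2,110],[0,-2,122],[0,-2,122],[0,-2,122],[0,-2,122]],"delta_rot":[[0,0,0],[0,0,0],[0,0,0],[0,0,0],[0,0,0],[0,0,0],[0,0,0],[0,0,0]],"gripper":[-0.1,-0.1,-0.1,-0.1,-0.1,-0.1,-0.1,-0.1]}'
python3 -m jog '{"dp":[[0,0,0],[0,0,0],[0,0,0],[0,0,0],[0,0,0],[0,0,0]],"delta_rot":[[0,0,0],[0,0,0],[0,0,0],[0,0,0],[0,0,0],[0,0,0]],"gripper":[-1,-1,-1,-1,-1,-1]}' 40
```

```text
time: 11.6
position: [0.4823, 0.2618, 0.0897]
tool_rot: [0.999, 0.032, 0.001, -0.0]
ft_force: [0.5, 0.1, 0.3]
grip_width: 0.0392
grip_force: 0.0
time: 12.2
position: [0.4812, 0.2618, 0.0885]
tool_rot: [0.999, 0.032, 0.0, -0.0]
ft_force: [-0.2, 0.5, 1.9]
grip_width: 0.0127
grip_force: 40.0
```

```bash
python3 -m jog '{"dp":[[0,0,-10],[0,0,-25],[0,0,-45],[0,0,-70],[0,0,-100],[0,0,-130],[0,0,-160],[0,0,-170],[0,0,-170],[0,0,-170]],"delta_rot":[[0,0,0],[0,0,0],[0,0,0],[0,0,0],[0,0,0],[0,0,0],[0,0,0],[0,0,0],[0,0,0],[0,0,0]],"gripper":[-1,-1,-1,-1,-1,-1,-1,-1,-1,-1]}' 40
python3 - <<'E'
from h import *
o=robot.get_obs();print(o["position"],step(o,[.6212,.0453,.2585],V[2]))
E
```

```text
time: 13.2
position: [0.4801, 0.261, 0.2571]
tool_rot: [0.999, 0.032, -0.001, 0.0]
ft_force: [0.3, -0.3, -1.0]
grip_width: 0.013
grip_force: 40.0
[0.48006287 0.26103274 0.25713254] (array([127.1, 224.3,  -1.5]), array([0.0008, 0.0026, 0.0012]))
```

```bash
python3 -m jog '{"dp":[[8,14,0],[23,41,0],[40,71,0],[57,101,0],[74,131,0],[91,161,0],[108,191,0],[120,213,0],[126,224,0],[126,224,0],[126,224,0],[126,224,0]],"delta_rot":[[0,0,0],[0,0,0],[0,0,0],[0,0,0],[0,0,0],[0,0,0],[0,0,0],[0,0,0],[0,0,0],[0,0,0],[0,0,0],[0,0,0]],"gripper":[-1,-1,-1,-1,-1,-1,-1,-1,-1,-1,-1,-1]}' 40
python3 -m jog '{"dp":[[0,0,20],[0,0,30],[0,0,30],[0,0,30]],"delta_rot":[[0,0,0],[0,0,0],[0,0,0],[0,0,0]],"gripper":[-1,-1,-1,-1]}' 40
python3 - <<'E'
from h import *
o=robot.get_obs();im=robot.camera("wrist");np.savez("w6.npz",im=im,p=o["position"],q=o["tool_rot"]);P=campose("wrist",o)
T=np.array(o["position"]);Rm=R.from_quat(o["tool_rot"]).as_matrix()
print(T,"mark pred",proj(P,[.6219,.0451,.134]),proj(P,[.6205,.0455,.134]),"tip pred",proj(P,T+Rm@[0,0,.0785]),"barrel low",proj(P,T+Rm@[0,0,.0485]))
a=im[60:320,210:430,::-1];cv2.imwrite("pics/w6.png",cv2.resize(a,None,fx=2.3,fy=2.3,interpolation=cv2.INTER_CUBIC))
E
```

```text
time: 14.4
position: [0.6201, 0.0472, 0.2579]
tool_rot: [0.999, 0.033, -0.001, -0.0]
ft_force: [-0.3, -0.4, -1.1]
grip_width: 0.0132
grip_force: 40.0
time: 14.8
position: [0.6209, 0.0466, 0.2284]
tool_rot: [0.999, 0.032, -0.0, -0.0]
ft_force: [0.0, -0.2, -0.8]
grip_width: 0.0131
grip_force: 40.0
[0.62092248 0.04663946 0.22841437] mark pred [319.84042954 242.63917149] [319.05375232 244.730243  ] tip pred [317.24206974 252.31252863] barrel low [317.19812289 270.98067327]
```

View pics/w6.png

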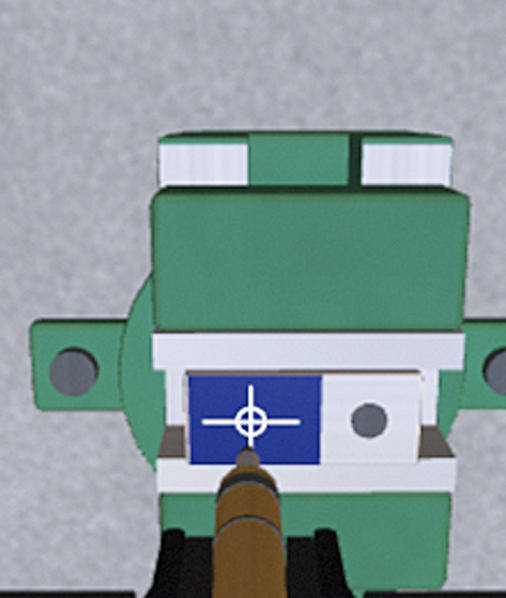

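Crop: scribed circle at about (319,243), punch tip at about (318,254), still some 16 mm above the face. I nudge and lower to a few mm above it.

```bash
python3 -m jog '{"dp":[[1.5,1,4],[1.5,1,8],[1.5,1,12],[1.5,1,12],[1.5,1,12],[1.5,1,12]],"delta_rot":[[0,0,0],[0,0,0],[0,0,0],[0,0,0],[0,0,0],[0,0,0]],"gripper":[-1,-1,-1,-1,-1,-1]}' 40
python3 - <<'E'
from h import *
o=robot.get_obs();im=robot.camera("wrist");np.savez("w7.npz",im=im,p=o["position"],q=o["tool_rot"]);P=campose("wrist",o)
T=np.array(o["position"]);Rm=R.from_quat(o["tool_rot"]).as_matrix()
print(T,"mark pred",proj(P,[.6216,.0454,.134]),"tip pred",proj(P,T+Rm@[0,0,.0785]),o["ft_force"])
a=im[210:310,270:370,::-1];cv2.imwrite("pics/w7.png",cv2.resize(a,None,fx=5,fy=5,interpolation=cv2.INTER_CUBIC))
E
```

```text
time: 15.45
position: [0.6228, 0.045, 0.2164]
tool_rot: [0.999, 0.032, 0.0, -0.0]
ft_force: [-0.0, -0.3, -1.2]
grip_width: 0.0129
grip_force: 40.0
[0.62282121 0.0450434  0.21639868] mark pred [316.52468382 252.11693469] tip pred [317.24205347 252.31303802] [-0.04460749 -0.32388301 -1.22093544]
```

View pics/w7.png

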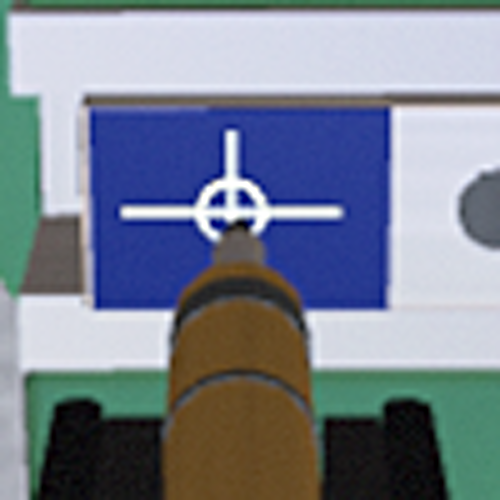

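Crop: tip (236,222) sits on the circle centre (232,210) as seen just above the surface; the residual parallax vanishes with the last 4 mm. Pressing now in small steps.

```bash
python3 -m jog '{"dp":[[0,0.3,1],[0,0.3,2],[0,0.3,3],[0,0.3,4],[0,0.3,5],[0,0.3,6],[0,0.3,6],[0,0.3,6],[0,0.3,6]],"delta_rot":[[0,0,0],[0,0,0],[0,0,0],[0,0,0],[0,0,0],[0,0,0],[0,0,0],[0,0,0],[0,0,0]],"gripper":[-1,-1,-1,-1,-1,-1,-1,-1,-1]}' 50
python3 - <<'E'
from h import *
F=[]
for i in range(6):
    robot.camera("wrist"); o=robot.get_obs();F.append(o["ft_force"])
print(o["position"],np.mean(F,0),np.std(F,0))
E
```

```text
time: 16.4
position: [0.6228, 0.0448, 0.2105]
tool_rot: [0.999, 0.032, 0.0, 0.0]
ft_force: [-0.8, 0.1, 0.1]
grip_width: 0.0128
grip_force: 50.0
[0.62276125 0.04479436 0.21033941] [-0.23948678  0.03591517  0.50003996] [0.35213743 0.38669486 0.35184799]
```

```bash
python3 -m jog '{"dp":[[0,0,1],[0,0,2],[0,0,3],[0,0,3],[0,0,3],[0,0,3]],"delta_rot":[[0,0,0],[0,0,0],[0,0,0],[0,0,0],[0,0,0],[0,0,0]],"gripper":[-1,-1,-1,-1,-1,-1]}' 50
python3 - <<'E'
from h import *
F=[]
for i in range(16):
    im=robot.camera("wrist"); o=robot.get_obs();F.append(o["ft_force"])
print(o["position"],np.mean(F,0),np.std(F,0)/4)
a=im[210:310,270:370,::-1];b=robot.camera("scene")[195:265,300:400,::-1]
r=lambda a:cv2.resize(a,(400,400*a.shape[0]//a.shape[1]),interpolation=cv2.INTER_CUBIC)
A,B=r(a),r(b);B=cv2.copyMakeBorder(B,0,400-B.shape[0],0,0,cv2.BORDER_CONSTANT)
cv2.imwrite("pics/w8.png",np.hstack([A,B]))
E
```

```text
time: 17.3
position: [0.6228, 0.0448, 0.2074]
tool_rot: [0.999, 0.032, 0.0, -0.0]
ft_force: [-0.7, -0.4, 2.0]
grip_width: 0.0132
grip_force: 50.0
[0.62275337 0.04481606 0.20734075] [-0.05989743  0.05064585  1.7052983 ] [0.11347838 0.1367079  0.1180507 ]
```

View pics/w8.png

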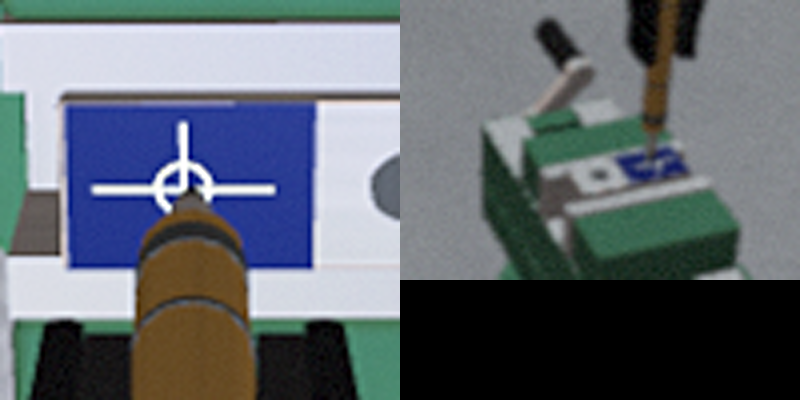

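Crop: tip (190,190) in the circle around (184,189), under 1 mm off centre, barrel upright. Net press ≈ 2.7 N and 5.1 mm of travel since contact, so the nose is half in. Handing in.

```bash
python3 -c "
from rig import robot
print(robot.hand_in())"
```

```text
the job is handed in; nothing more can be done
None
```

I clamped the weight tight (crank at about 11.7 rad after release) and handed in with the punch held upright: its point is under 1 mm from the centre of the scribed circle, and its nose is about 5 mm in at 2.7 N.

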